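Gauge the depth of the empty heater well

ROBOT

A 6-joint arm with a two-finger parallel gripper is mounted at the origin on the work surface. World frame = base frame: x ahead of the robot, y to its left, z up, the work surface at z = 0. Lengths are in m, angles in degrees, forces in N, time in s.
With the tool pointing down it reaches from about 0.4 to 0.825 m from the base axis. Payload 7 kg.
Tool frame: the origin (TCP) lies at the very end of the fingers, on their centre line; the grasp point (between the pads) lies 19 mm behind it (ctrl.grip_point_offset is the distance from the TCP to the grasp point, in m); x points along the fingers, z is the direction in which the jaws open and shut, and the axes are right-handed (so a half turn about x gives the same grasp; the last joint's range is limited). The gripper opens to 88 mm and grips with 3 to 60 N. Pads are 19 mm wide; open, the fingers measure 130 mm over their backs; the gripper's body (78 mm by 193 mm) begins 47 mm behind the grasp point.
Start: joints at [-48.409, 20.546, 0.682, 0, -70.136, -16.507], TCP at [0.286, -0.611, 0.227] pointing down, gripper open.
Joint ranges: [-176.03, 176.03], [-82.01, 121.73], [-58.28, 71.71], [-173.87, 95.51], [-174.79, -0.11], [-173.66, 173.66]. Speed limits (degrees/s): [136.94, 136.94, 172.46, 180, 180, 180].

INTERFACE

Orientations are given as [roll, pitch, yaw] about the fixed x, y, z axes, in that order (R = Rz(yaw) Ry(pitch) Rx(roll)).
In Python, from plant import get_obs, snapshot, calibration, close_job, ctrl gives the robot as it stands.
- The arm moves only by the tool move_arm, never from a script. Its argument "commands" is a list that holds one entry, the list of rows, each a list of 4 numbers: the shift along the tool's x, y, z in cm, then the turn about the tool's x in rad. In form: [[[dx, dy, dz, spin], ...]]. A call has 1 to 8 rows; each row shifts and turns the commanded pose from where the row before left it, along the tool's axes as they then stand; what a row does not reach is not made up. A row lasts 1/10 s, in which the tool goes at most 50 mm and 8.59 degrees, less where a joint would pass 70% of its speed; a pose out of reach is approached as far as the arm can. A call with a gripper value outside its range is refused whole. "jaw" is the finger opening in cm, from 0 to 8.76, set as the call begins (left out, the last holds). The fingers move at their own pace and stop on an object; the grip force is fixed at half the most. Time passes only in rows, so rows that do not move let the fingers close. It gives the time, the measured TCP pose, the force and the opening at its end, in the units of the state.
- get_obs(): the state, without advancing time (a new reading comes with each control period).
- snapshot(name): name is "scene" or "side" or "wrist"; returns (picture, depth): 384x512x3 uint8, red, green, blue; 384x512 float32, m along the optical axis (not along the pixel's ray), 0 where there is no reading.
- calibration(name): a dict with "mtx" (3x3 intrinsics, pixels), "T" (4x4, takes a point from camera to world coordinates); the wrist camera has in their place "tool_from_camera" (4x4, takes a point from camera to tool coordinates, whose origin is the TCP and whose axes are the tool frame's). Camera axes: x right, y up, looking along -z (the intrinsics and any distortion apply to the point x, -y, -z); pixel columns grow to the right and rows downward; lengths in m; the calibration is good to about 2 mm. A picture is of the moment at which its call begins: read the wrist's pose just before it. calibration takes no time and is no camera call.
- close_job(): hands the job in, once; it reports no verdict.
The state is a dict: "clock": time; "joint_pos": joint angles; "qvel": joint speeds; "tau": joint torques, N m; "tool_pos": TCP position; "orientation": TCP orientation; "force": force on the tool from outside, world axes, zero at the start; "moment": the same for the moment, N m; "opening": finger opening in m.
Only numpy, scipy, OpenCV 4.12 (cv2) and the standard library are available. Lean on these libraries where they do the work, as an engineer would, in place of code of your own. Each camera call takes 0.05 s, during which the arm holds its last target. There are 200 camera calls.

TASK

Lift the orange-handled depth gauge out of its white stand, lower its rod into the one empty well of the dry-block heater and push it gently down, its blue collar sliding up the rod against the block, until the rod bottoms. Leave the gauge standing there by itself, rod on the well's floor and collar still resting on the block, so that the depth can be read. Do not push hard once it has bottomed, and do not disturb the other things on the bench.

Things in the scene. Friction and masses are not known exactly. Their poses are not given: they have to be found in the camera images.
- gauge_grip (a point): Depth gauge (about 130 g, loose, hanging upright in the stand): centre of its orange handle, an upright cylinder 26 mm across, 56 mm tall; z up along the gauge. Below it a black flange 42 mm across, 5 mm thick (underside 33 mm below this point), then a steel rod 10 mm across with a rounded end, its tip 143 mm below this point. A thin black button tops the handle, 32 mm above this point.
- gauge_tip (a point): The lowest point of the gauge's steel rod, on its axis; z points up along the gauge.
- collar (a joint): Position (m) of the blue collar, 25 mm across and 10 mm tall, on the gauge's rod. It slides with a steady drag of about 4.5 to 5 N and stays where left. Its underside is 15 mm + this value above the rod's tip (that is the gauge's reading); it grows as the collar slides up, to 78 mm at most.
- collar_face (a point): Centre of the underside of the blue collar.
- stand_top (a point): White stand, fixed: a round base 120 mm across and, on two pillars, a level plate 108 x 60 mm, 8 mm thick, its top 138 mm above the bench. This point is on the plate's top at the centre of its 30 mm through hole; the gauge's rod and collar hang through the hole, its flange rests on the plate. It lifts straight up out.
- heater: Dry-block heater, fixed: white housing 78 mm high, x -80 to 122 mm, y +-85 mm from the origin (at bench level); in it an aluminium block, 102 x 105 mm, level top 100 mm above the bench. Blue key panel on its +x side. Two rows of three wells 36 mm apart in y; five hold vials whose coloured caps (15 mm across) stand 13 mm above the block; the middle well of the -x row is empty.
- well_mouth (a point): Centre of the mouth of the empty well, at the level of the block's top; z up. The well is a round upright blind bore 12.5 mm across with a 1.5 mm bevel at its mouth and a hard flat floor. Its depth is not known: somewhere between 40 and 70 mm.
- beaker: Bystander: glass beaker, 66 mm across, 80 mm tall, loose; origin under its centre.
- reagent: Bystander: amber bottle with black cap, 60 mm across, 130 mm tall, loose; origin under its centre.
- jar: Bystander: white jar with blue lid, 70 mm across, 85 mm tall, loose; origin under its centre.
- scoop: Bystander: wooden-handled scoop 170 mm long lying on the bench, loose.
- tipbox: Bystander: blue box 85 x 120 x 60 mm, loose; origin under its centre.
- spare: Bystander: aluminium spacer disc 32 mm across, 12 mm tall, loose; origin under its centre.
- vial_rack: Bystander: white tray 90 x 140 mm of capped vials, 58 mm tall, loose; origin under its centre.
Mind the look-alikes: they are no part of the job. Leave any green or purple look-alike of the part that bears gauge_grip alone.

How it is judged (in metres and radians):
On the way, in this order (a step that is already met when the one before it is completed fails the run):
1. the gauge has been lifted out of its stand, its tip higher than the heater's block (height (world z) of gauge_tip above 0.108 m), for 0.1 s.
2. the rod has entered the empty well by at least 8 mm (z of gauge_tip in the frame of well_mouth below -0.008 m and horizontal distance between gauge_tip and well_mouth below 0.004 m), for 0.1 s.
3. the rod has bottomed: its tip presses on the well's floor (horizontal distance between gauge_tip and well_mouth below 0.006 m and contact force between gauge and well_floor above 0.5 N), for 0.1 s.
At the end, for the whole second after the job is handed in: The gauge stands released and still in the empty well, within 0.09 rad of upright, its tip within 2 mm of the well's floor and the underside of its collar within 2 mm of the block's top (z of well_floor in the frame of gauge_tip above -0.017 m and z of gauge_tip in the frame of well_mouth below -0.035 m and horizontal distance between gauge_tip and well_mouth below 0.006 m and z of collar_face in the frame of well_mouth below 0.002 m and horizontal distance between collar_face and well_mouth below 0.005 m and angle between gauge's own z axis and vertical below 0.09 rad and linear speed of gauge below 0.01 m/s and contact force between the fingers and gauge below 0.05 N); the robot touches nothing.
It fails at once if the rod is pushed onto the well's floor with more than 25 N (contact force between gauge and well_floor above 25 N).
It fails at once if the gauge is pressed on the heater (block top, well edge or wall) with more than 25 N (contact force between gauge and heater above 25 N).
It fails at once if a bystander is moved by more than 20 mm (distance of any of beaker, reagent, jar, scoop, tipbox, spare, vial_rack from where it was at the start of the episode above 0.02 m).
It also fails if it takes over 51 s, if anything falls off the work surface, if the arm or the gripper's body presses on something with over 40 N, if the wrist force passes 120 N, or if a joint passes its speed limit or range.

## Working session

There is one attempt and no reset: what is moved stays moved. The work goes in short steps, Python scripts to look and compute and a tool call to move; the robot and the scene stay as the last step left them, time stands still between calls to the robot, and variables do not carry over. Pictures are saved under pics/ and viewed, about 8 in all and at most 12, crops included, and the job is handed in when it is done.

Besides the shell and the picture viewer there is one more tool, called after "Request:" as name([rows], argument=value, ...), one row to a line, values as JSON. move_arm: Moves the arm, as the interface text tells. Its arguments: {"type":"object","properties":{"commands":{"type":"array"},"jaw":{"type":"number"}},"required":["commands"]}

```bash
ls; mkdir -p pics; cat > h.py <<'E'
import numpy as np, cv2
from scipy.spatial.transform import Rotation as R
from plant import get_obs, snapshot, calibration, close_job, ctrl
def toolT(o):
    T=np.eye(4);T[:3,:3]=R.from_euler('xyz',o['orientation'],degrees=True).as_matrix();T[:3,3]=o['tool_pos'];return T
def cam(name,o=None):
    c=calibration(name)
    T=c['T'] if 'T' in c else toolT(o)@np.array(c['tool_from_camera'])
    return np.array(c['mtx']),np.array(T),c
def ray(K,T,u,v):
    d=np.array([(u-K[0,2])/K[0,0],-(v-K[1,2])/K[1,1],-1.]);return T[:3,3],T[:3,:3]@d
def onz(K,T,u,v,z):
    o,d=ray(K,T,u,v);return o+d*(z-o[2])/d[2]
def proj(K,T,p):
    q=np.linalg.inv(T)@np.append(p,1);return K[0,0]*q[0]/-q[2]+K[0,2], K[1,1]*-q[1]/-q[2]+K[1,2]
def cloud(K,T,D):
    v,u=np.mgrid[:D.shape[0],:D.shape[1]];P=np.stack([(u-K[0,2])/K[0,0]*D,-(v-K[1,2])/K[1,1]*D,-D],-1)
    return P@T[:3,:3].T+T[:3,3]
E
python3 - <<'E'
from h import *
o=get_obs();print(o)
for n in('scene','side'):
    p,d=snapshot(n);cv2.imwrite(f'pics/{n}0.png',p[...,::-1]);np.savez(f'{n}0.npz',p=p,d=d)
    K,T,c=cam(n);print(n,c)
print({k:v for k,v in calibration('wrist').items()})
a=[cv2.imread(f'pics/{n}0.png') for n in('scene','side')]
E
```

```text
pics
{'clock': 0.0, 'joint_pos': array([-4.84090775e+01,  2.05893190e+01,  6.33479142e-01, -1.88269536e-02,
       -7.01359098e+01, -1.65051549e+01]), 'qvel': array([-0.04082431,  0.06394091, -0.07483105,  0.0497079 ,  0.00826032,
        0.05868899]), 'tau': array([ 3.86285219e-04, -5.82716346e+01,  2.93060070e+01,  6.99741930e+00,
        6.86577841e-03, -1.55766948e-04]), 'tool_pos': array([ 0.28592377, -0.61090955,  0.2256484 ]), 'orientation': array([  5.58821927,  89.90655833, 120.66757546]), 'force': array([-0.15364876,  0.19045004,  0.22348977]), 'moment': array([ 0.00973833, -0.0480976 , -0.0062713 ]), 'opening': 0.08763706522773611}
scene {'mtx': array([[424.40724724,   0.        , 262.87273671],
       [  0.        , 424.40724724, 190.91100125],
       [  0.        ,   0.        ,   1.        ]]), 'T': array([[-0.47223414, -0.67794588,  0.5633687 ,  1.30506084],
       [ 0.88146665, -0.36074071,  0.3047666 ,  0.42735741],
       [-0.00338523,  0.64051192,  0.76794077,  1.12897444],
       [ 0.        ,  0.        ,  0.        ,  1.        ]])}
side {'mtx': array([[398.6391
[... 214 characters left out ...]
0.12575283, -0.71290562,  0.6898926 ,  0.80157281],
       [ 0.01989026,  0.69346147,  0.72021911,  0.97346746],
       [ 0.        ,  0.        ,  0.        ,  1.        ]])}
{'mtx': array([[267.10940021,   0.        , 252.40876042],
       [  0.        , 267.10940021, 191.33351471],
       [  0.        ,   0.        ,   1.        ]]), 'tool_from_camera': array([[ 6.56854900e-04,  2.87113094e-01, -9.57896466e-01,
        -1.58223703e-01],
       [ 1.17245036e-04,  9.57896644e-01,  2.87113228e-01,
         7.74878299e-02],
       [ 9.99999777e-01, -3.00900336e-04,  5.95536519e-04,
         1.04183173e-03],
       [ 0.00000000e+00,  0.00000000e+00,  0.00000000e+00,
         1.00000000e+00]])}
```

View pics/scene0.png

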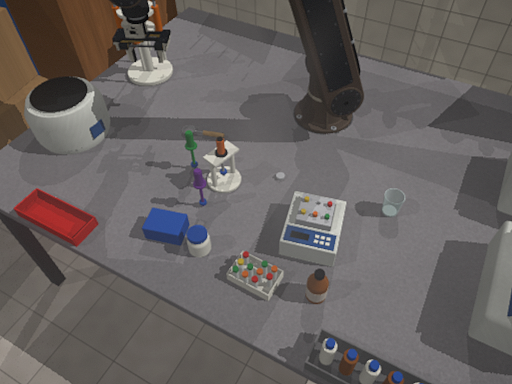

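View pics/side0.png

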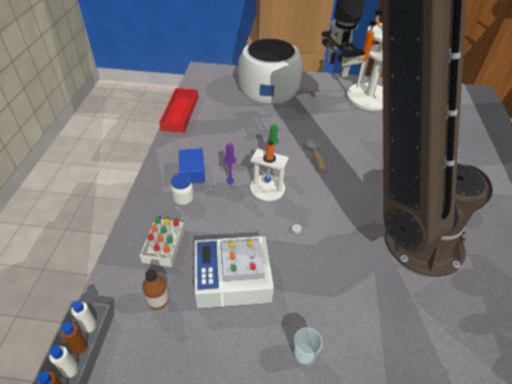

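The scene view shows the orange gauge at about (221,146), its look-alikes (green at (190,140), purple at (200,178)) and the heater block at (316,212). The side view has the gauge at about (270,152) and the block at (243,258).

```bash
python3 - <<'E'
from h import *
for n,gb,bb in(('scene',(205,125,240,165),(280,185,355,235)),('side',(255,138,285,165),(210,235,275,280))):
    z=np.load(n+'0.npz');p,d=z['p'],z['d'];K,T,c=cam(n);P=cloud(K,T,d)
    hsv=cv2.cvtColor(p,cv2.COLOR_RGB2HSV)
    def rep(l,m,b,s=0):
        q=np.zeros_like(m);q[b[1]:b[3],b[0]:b[2]]=m[b[1]:b[3],b[0]:b[2]]
        nn,lab,st,ce=cv2.connectedComponentsWithStats(q.astype(np.uint8))
        for i in range(1,nn):
            if st[i,4]>6:
                X=P[(lab==i)&(d>0)];print(n,l,st[i],ce[i].round(1),np.median(X,0).round(4),X[:,2].min().round(3),X[:,2].max().round(3))
    H,S,V=[hsv[...,i].astype(int) for i in range(3)]
    rep('or',(H<16)&(S>150)&(V>60),gb)
    rep('caps',(S>130)&(V>80)&((H<90)|(H>150)),bb)
    full=(0,60,420,330)
    rep('green',(H>50)&(H<80)&(S>120)&(V>40),full)
    rep('purple',(H>125)&(H<150)&(S>90),full)
    m=(P[...,2]>.095)&(P[...,2]<.105)&(S<60)&(d>0)
    rep('block',m,bb)
    m=(P[...,2]>.131)&(P[...,2]<.145)&(S<60)&(V>120)&(d>0)
    rep('plate',m,(190,120,310,200))
    b=bb
    cv2.imwrite(f'pics/{n}c.png',cv2.resize(p[120:300,170:370] if n=='scene' else p[120:310,190:330],None,fx=4,fy=4,interpolation=cv2.INTER_CUBIC)[:600,:,::-1])
E
```

```text
scene or [217 140   8  14  55] [221.2 146.1] [ 0.5036 -0.1561  0.1761] 0.138 0.202
scene caps [305 197   4   5  18] [306.5 198.8] [0.5216 0.1566 0.1117] 0.101 0.116
scene caps [328 202   4   5  17] [329.5 203.6] [0.5067 0.2263 0.1109] 0.101 0.117
scene caps [302 209   4   5  16] [303.1 210.9] [0.572  0.1669 0.1124] 0.103 0.116
scene caps [313 212   4   5  17] [314.8 213.9] [0.5641 0.2029 0.111 ] 0.104 0.114
scene caps [326 214   3   4   8] [327.1 215.5] [0.5538 0.2373 0.1132] 0.111 0.117
scene green [186 131  11  33  77] [191.2 143.7] [ 0.4976 -0.2848  0.1151] 0.03 0.178
scene green [325 214   4   4  10] [326.8 215.4] [0.5538 0.2365 0.1123] 0.111 0.117
scene green [262 261   5   6  19] [264.3 263.4] [0.7574 0.134  0.0575] 0.053 0.061
scene green [248 264   5   5  21] [249.9 265.8] [0.7821 0.1011 0.0572] 0.053 0.061
scene green [233 266   5   6  22] [235.3 268.5] [0.8097 0.0683 0.0565] 0.05 0.061
scene purple [194 168  12  34 178] [199.4 181.3] [ 0.6306 -0.163   0.1254] 0.023 0.178
scene block [296 193  40  34 811] [315.7 209.4] [0.5377 0.1947 0.0997] 0.095 0.105
scene plate [203 140 
[... 515 characters left out ...]
[0.5512 0.2382 0.1121] 0.11 0.115
side green [268 125  10  19 103] [273.4 133.8] [ 0.4941 -0.2815  0.148 ] 0.111 0.177
side green [155 218   5   5  19] [157.2 220. ] [0.8067 0.0707 0.0578] 0.051 0.062
side green [161 228   5   4  14] [163.  229.5] [0.7798 0.1032 0.0583] 0.055 0.06
side green [167 237   5   6  17] [169.1 239.5] [0.753  0.1367 0.0585] 0.052 0.06
side green [232 265   4   5  14] [233.4 267.2] [0.5512 0.2382 0.1121] 0.11 0.115
side purple [224 144  12  36 195] [229.5 157.9] [ 0.6252 -0.1606  0.1248] -0.0 0.181
side block [ 221  240   43   36 1164] [241.9 258.1] [0.5341 0.2007 0.1005] 0.095 0.105
side plate [250 148  39  22 375] [269.1 159.2] [ 0.4924 -0.1575  0.1387] 0.132 0.145
```

View pics/scenec.png

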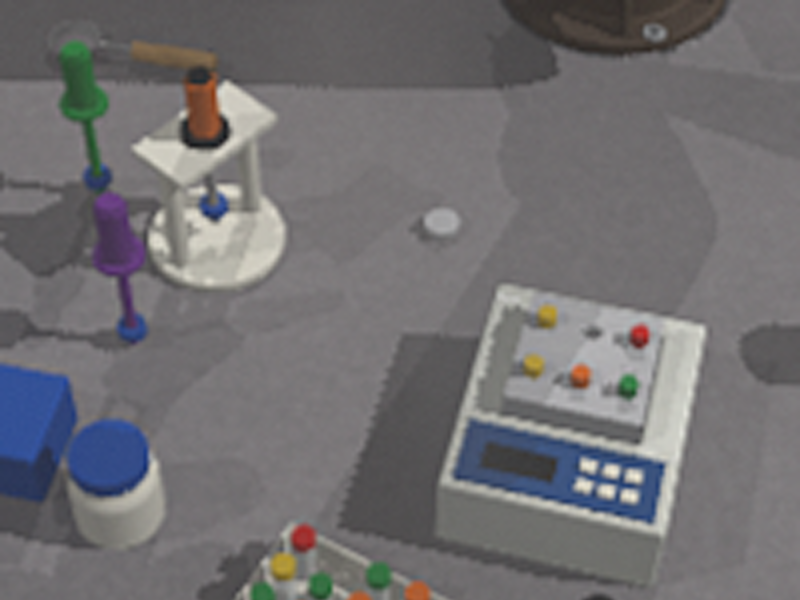

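```bash
cat >> h.py <<'E'
def shift(target,o=None):
    o=o or get_obs();T=toolT(o);return ((T[:3,:3].T@(np.array(target)-o['tool_pos']))*100).round(2)
E
python3 - <<'E'
from h import *
o=get_obs();T=toolT(o);print(T.round(3));print(shift([.495,-.163,.30]))
E
```

```text
[[-0.001 -0.906 -0.424  0.286]
 [ 0.001 -0.424  0.906 -0.611]
 [-1.     0.     0.002  0.226]
 [ 0.     0.     0.     1.   ]]
[ -7.39 -37.92  31.72]
```

Request:
move_arm([
  [[-1.5,-3,2.5,0],[-1.5,-3.5,3,0],[-1.5,-3.5,3,0],[-1.5,-3.5,3,0],[-1.4,-3.5,3,0],[0,-3.5,3,0],[0,-3.5,3,0],[0,-3.5,3,0]],
], jaw=6)

```text
clock: 0.9
tool_pos: [0.4358, -0.2801, 0.3006]
orientation: [-79.0, 90.0, 36.1]
force: [0.3, 0.2, 0.6]
opening: 0.0603
```

Request:
move_arm([
  [[0,-3.5,3,0],[0,-3.5,3,0],[0,-3.4,2.2,0],[0,0,0,0],[0,0,0,0]],
])

```text
clock: 1.4
tool_pos: [0.4951, -0.1627, 0.3001]
orientation: [61.4, 89.9, 176.6]
force: [0.5, -0.1, -0.1]
opening: 0.06
```

```bash
cat > look.py <<'E'
from h import *
import sys
o=get_obs();p,d=snapshot('wrist');n=sys.argv[1]
cv2.imwrite(f'pics/{n}.png',p[...,::-1]);np.savez(n+'.npz',p=p,d=d,T=cam('wrist',o)[1])
print(o['clock'],o['tool_pos'].round(4),o['force'].round(2),o['opening'])
E
python3 look.py w1; python3 - <<'E'
from h import *
z=np.load('w1.npz');p,d,T=z['p'],z['d'],z['T'];K=cam('side')[0]*0+np.array(calibration('wrist')['mtx']);P=cloud(K,T,d)
H,S,V=[cv2.cvtColor(p,cv2.COLOR_RGB2HSV)[...,i].astype(int) for i in range(3)]
m=((H<16)&(S>150)&(V>60)).astype(np.uint8)
n,l,st,ce=cv2.connectedComponentsWithStats(m)
for i in range(1,n):
    if st[i,4]>40:
        X=P[l==i];print(st[i],ce[i].round(1),np.median(X,0).round(4),X.min(0).round(3),X.max(0).round(3))
print(proj(K,T,np.array([.495,-.163,.203])))
E
```

```text
1.4 [ 0.4951 -0.1627  0.3001] [ 0.52 -0.14 -0.08] 0.05997570363294524
[237 172  24  27 190] [251.8 182.1] [ 0.4868 -0.1645  0.1975] [ 0.425 -0.195  0.151] [ 0.503 -0.154  0.458]
(np.float64(251.21978562201718), np.float64(192.08602799902332))
```

View pics/w1.png

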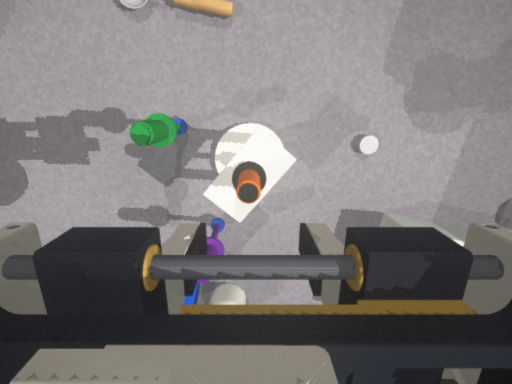

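Gauge seen with its black button at about (248,192) between the fingers. The predicted position is (251,192), so the estimate is within about 3 mm. I'll measure the button and flange.

```bash
python3 - <<'E'
from h import *
z=np.load('w1.npz');p,d,T=z['p'],z['d'],z['T'];K=np.array(calibration('wrist')['mtx'])
H,S,V=[cv2.cvtColor(p,cv2.COLOR_RGB2HSV)[...,i].astype(int) for i in range(3)]
m=(V<60);m[:150]=0;m[215:]=0;m[:,:225]=0;m[:,275:]=0
n,l,st,ce=cv2.connectedComponentsWithStats(m.astype(np.uint8))
for i in range(1,n):
    if st[i,4]>20: print(st[i],ce[i].round(1),onz(K,T,*ce[i],.203).round(4))
    if st[i,4]>20:
        ys,xs=np.where(l==i);c,r=cv2.minEnclosingCircle(np.c_[xs,ys].astype(np.float32));print(c,r,'flange',onz(K,T,*c,.143).round(4),'btn',onz(K,T,*c,.203).round(4))
E
python3 - <<'E'
from h import *
z=np.load('w1.npz');p,d,T=z['p'],z['d'],z['T'];K=np.array(calibration('wrist')['mtx'])
H,S,V=[cv2.cvtColor(p,cv2.COLOR_RGB2HSV)[...,i].astype(int) for i in range(3)]
print(V[155:215:3,248]);print(S[155:215:3,248])
m=(S<110)&(V<75);m[:150]=0;m[215:]=0;m[:,:225]=0;m[:,275:]=0
n,l,st,ce=cv2.connectedComponentsWithStats(m.astype(np.uint8))
for i in range(1,n):
    if st[i,4]>20:
        ys,xs=np.where(l==i);c,r=cv2.minEnclosingCircle(np.c_[xs,ys].astype(np.float32));print(st[i],c,r,'flange',onz(K,T,*c,.143).round(4),'btn',onz(K,T,*c,.203).round(4))
E
```

```text
[252 252 150  93  94 164 171 172 182 236  89  89  85  85  85  85 211 243
 243 234]
[  4   4  20  22  27 143 142 147 153 175  29  32  18  30  24  18  83   9
   8  11]
```

```bash
python3 - <<'E'
from h import *
z=np.load('w1.npz');p,d,T=z['p'],z['d'],z['T'];K=np.array(calibration('wrist')['mtx'])
H,S,V=[cv2.cvtColor(p,cv2.COLOR_RGB2HSV)[...,i].astype(int) for i in range(3)]
m=(S<110)&(V<125);m[:155]=0;m[208:]=0;m[:,:230]=0;m[:,268:]=0
n,l,st,ce=cv2.connectedComponentsWithStats(m.astype(np.uint8))
for i in range(1,n):
    if st[i,4]>20:
        ys,xs=np.where(l==i);c,r=cv2.minEnclosingCircle(np.c_[xs,ys].astype(np.float32));print(st[i],c,r,'flange',onz(K,T,*c,.143).round(4),'btn',onz(K,T,*c,.203).round(4))
print(shift([0.495,-.163,.153]))
E
```

```text
[232 162  34  27 369] (248.48876953125, 178.1195831298828) 16.738555908203125 flange [ 0.4969 -0.1661  0.143 ] btn [ 0.4832 -0.1715  0.203 ]
[239 183  19  19 285] (247.7941131591797, 192.5) 9.539398193359375 flange [ 0.5138 -0.1591  0.143 ] btn [ 0.4968 -0.1659  0.203 ]
[14.72 -0.05  0.02]
```

Request:
move_arm([
  [[3,0,-0.35,0],[4,0,0,0],[3.5,0,0,0],[2.2,0,0,0],[1.3,0,0,0],[0.7,0,0,0],[0,0,0,0]],
])

```text
clock: 2.15
tool_pos: [0.4957, -0.1676, 0.1529]
orientation: [66.7, 89.9, -178.3]
force: [-0.1, 0.7, -0.6]
opening: 0.0601
```

Request:
move_arm([
  [[0,0,0,0],[0,0,0,0],[0,0,0,0],[0,0,0,0],[0,0,0,0],[0,0,0,0]],
], jaw=1.5)

```text
clock: 2.75
tool_pos: [0.4966, -0.1667, 0.1539]
orientation: [-121.3, 90.0, -6.2]
force: [-0.2, 1.7, 1.6]
opening: 0.0257
```

Request:
move_arm([
  [[-0.5,0,0,0],[-1,0,0,0],[-2,0,0,0],[-3,0,0,0],[-3,0,0,0],[-3,0,0,0],[-2,0,0,0],[-1,0,0,0]],
])

```text
clock: 3.55
tool_pos: [0.4971, -0.1668, 0.3114]
orientation: [-119.9, 89.8, -4.8]
force: [0.0, -0.7, -2.0]
opening: 0.0255
```

```bash
python3 - <<'E'
from h import *
o=get_obs();print(o['force'].round(2),o['opening'],toolT(o).round(4));t=o['tool_pos'];print(shift([.512,.193,t[2]]))
E
```

```text
[ 0.03 -0.74 -1.99] 0.025473145310438126 [[ 3.500e-03 -9.056e-01 -4.241e-01  4.971e-01]
 [-3.000e-04 -4.241e-01  9.056e-01 -1.668e-01]
 [-1.000e+00 -3.000e-03 -1.700e-03  3.114e-01]
 [ 0.000e+00  0.000e+00  0.000e+00  1.000e+00]]
[-1.000e-02 -1.661e+01  3.195e+01]
```

Request:
move_arm([
  [[0,-1.2,2,0],[0,-2.2,3.8,0],[0,-2.2,3.8,0],[0,-2.2,3.8,0],[0,-2.2,3.8,0],[0,-2.2,3.8,0],[0,-2.2,3.5,0],[0,-1.2,2,0]],
])

```text
clock: 4.35
tool_pos: [0.5251, 0.1421, 0.3079]
orientation: [72.4, 89.9, -172.5]
force: [0.1, -0.8, -1.0]
opening: 0.0254
```

Request:
move_arm([
  [[0,-1.0,1.45,0],[0,0,0,0],[0,0,0,0],[0,0,0,0]],
])

```text
clock: 4.75
tool_pos: [0.5282, 0.1559, 0.3085]
orientation: [106.2, 90.0, -138.7]
force: [-0.5, -0.0, -2.0]
opening: 0.0256
```

```bash
python3 look.py w2; python3 - <<'E'
from h import *
z=np.load('w2.npz');p,d,T=z['p'],z['d'],z['T'];K=np.array(calibration('wrist')['mtx'])
H,S,V=[cv2.cvtColor(p,cv2.COLOR_RGB2HSV)[...,i].astype(int) for i in range(3)]
o=get_obs();print(toolT(o).round(4))
print(proj(K,T,np.array([.512,.193,.1])))
E
```

```text
4.75 [0.5282 0.1559 0.3085] [-0.45 -0.02 -1.95] 0.02559561762739721
[[ 0.     -0.9061 -0.423   0.5283]
 [-0.     -0.423   0.9061  0.1558]
 [-1.      0.     -0.      0.3087]
 [ 0.      0.      0.      1.    ]]
(np.float64(280.77530338346503), np.float64(169.8863586927231))
```

View pics/w2.png

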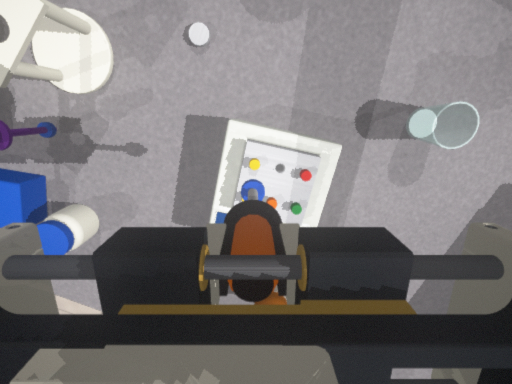

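The wrist view shows the empty well as a dark spot at about (280,168), between the yellow (254,164) and red (306,175) caps. The blue collar hangs at (253,188).

```bash
cat > well.py <<'E'
from h import *
import sys
n=sys.argv[1];z=np.load(n+'.npz');p,d,T=z['p'],z['d'],z['T'];K=np.array(calibration('wrist')['mtx'])
H,S,V=[cv2.cvtColor(p,cv2.COLOR_RGB2HSV)[...,i].astype(int) for i in range(3)]
def comps(m,zz,l,mn=15,mx=400):
    k,lab,st,ce=cv2.connectedComponentsWithStats(m.astype(np.uint8))
    for i in range(1,k):
        if mn<st[i,4]<mx:
            ys,xs=np.where(lab==i);c,r=cv2.minEnclosingCircle(np.c_[xs,ys].astype(np.float32))
            print(l,st[i],np.round(c,1),round(r,1),onz(K,T,*ce[i],zz).round(4),onz(K,T,*c,zz).round(4))
u,v=map(int,proj(K,T,np.array([.512,.193,.1])))
w=np.zeros(V.shape,bool);w[v-15:v+16,u-12:u+13]=1
print(V[v-9:v+8,u-10:u+11])
comps(w&(V<130),.1,'well')
w[:]=0;w[v-40:v+60,u-60:u+60]=1
comps(w&(S>150)&((H<80)|(H>165)),.113,'cap')
comps(w&(H>105)&(H<128)&(S>120),.18,'blue')
E
python3 well.py w2
```

```text
[[234 234 233 233 233 234 236 235 235 237 237 238 239 240 239 240 239 239
  239 240 238]
 [235 234 235 234 232 231 233 234 233 233 234 234 235 236 237 236 237 238
  240 240 239]
 [237 236 237 235 234 234 235 232 230 229 228 231 230 232 234 234 235 234
  236 237 237]
 [238 237 237 237 237 235 234 227 216 206 198 215 217 226 231 232 232 232
  232 233 233]
 [239 237 239 238 238 234 224 198 164 149 144 161 173 205 227 232 232 232
  231 231 230]
 [241 240 240 239 238 227 192 142 130 129 126 130 141 170 207 233 234 233
  232 233 231]
 [240 240 240 239 237 211 146 128 128 127 125 123 127 151 183 230 235 236
  235 233 233]
 [237 238 238 238 235 199 137 128 130 126 125 124 127 140 173 223 236 236
  236 236 236]
 [237 237 236 232 231 174 134 127 128 126 126 125 126 141 175 221 238 239
  236 237 237]
 [238 239 234 220 232 196 140 129 127 126 127 126 131 147 186 227 238 239
  238 239 238]
 [239 240 239 238 237 223 167 137 135 135 133 133 140 164 199 233 237 236
  237 238 235]
 [237 237 239 239 239 236 216 174 157 150 151 156 170 194 221 234 237 234
  235 235 229]
 [236 237 237 237 237 238 235 22
[... 348 characters left out ...]
8 238 238 237 237 238 237 236 236 237 237 236 236
  236 235 231]]
well [277 165   6   5  24] [279.5 167.5] 2.9 [0.5094 0.1896 0.1   ] [0.5097 0.1899 0.1   ]
cap [250 159   9  10  76] [254.  163.6] 4.8 [0.5176 0.1542 0.113 ] [0.5177 0.1542 0.113 ]
cap [301 171  10   9  68] [305.5 175.1] 4.6 [0.5025 0.2244 0.113 ] [0.5023 0.2243 0.113 ]
cap [267 199   9   9  56] [271.2 203.2] 4.7 [0.557  0.1999 0.113 ] [0.5582 0.1998 0.113 ]
cap [235 215  36  14 362] [252.5 227.5] 17.5 [0.5965 0.1883 0.113 ] [0.6029 0.1918 0.113 ]
blue [241 180  23  21 265] [252.7 191.7] 11.8 [0.5329 0.1593 0.18  ] [0.5357 0.1607 0.18  ]
blue [220 213   6  10  46] [221.7 217.5] 4.8 [0.5787 0.1416 0.18  ] [0.5791 0.1414 0.18  ]
```

Request:
move_arm([
  [[0,0.1,1,0],[0,0.17,1.8,0],[1,0,1,0],[2,0,0,0],[1.5,0,0,0],[0.5,0,0,0],[0,0,0,0],[0,0,0,0]],
])

```text
clock: 5.6
tool_pos: [0.5101, 0.1901, 0.2591]
orientation: [-100.8, 90.0, 14.3]
force: [0.5, -0.3, -0.6]
opening: 0.0255
```

```bash
python3 look.py w3; python3 - <<'E'
from h import *
o=get_obs();print(toolT(o).round(4))
ims=[]
tip=o['tool_pos']+[.0002,.0007,-.1259]
for n in('scene','side'):
    p,d=snapshot(n);np.savez(n+'3.npz',p=p,d=d);K,T,c=cam(n)
    print(n,'tip',proj(K,T,tip),'well',proj(K,T,np.array([.51,.1897,.1])))
    u,v=map(int,proj(K,T,tip));ims.append(cv2.resize(p[v-35:v+25,u-35:u+35],(560,480),interpolation=cv2.INTER_CUBIC)[...,::-1]);print(n,u-35,v-35)
z=np.load('w3.npz')['p'];ims.append(cv2.resize(z[120:220,200:310],(528,480),interpolation=cv2.INTER_CUBIC)[...,::-1])
cv2.imwrite('pics/c3.png',cv2.resize(np.hstack(ims),(800,233)))
cv2.imwrite('pics/c3a.png',cv2.resize(np.vstack([np.hstack(ims[:2])]),(800,343)))
E
```

```text
5.6 [0.5101 0.1901 0.2591] [ 0.51 -0.27 -0.59] 0.025534169473986436
[[ 1.100e-03 -9.057e-01 -4.239e-01  5.102e-01]
 [ 5.000e-04 -4.239e-01  9.057e-01  1.902e-01]
 [-1.000e+00 -1.200e-03  0.000e+00  2.594e-01]
 [ 0.000e+00  0.000e+00  0.000e+00  1.000e+00]]
scene tip (np.float64(319.11820266197384), np.float64(195.41092982738033)) well (np.float64(317.7482965993379), np.float64(202.0283578412991))
scene 284 160
side tip (np.float64(251.61865819146072), np.float64(248.80462312838512)) well (np.float64(251.5107059765243), np.float64(255.97082142803032))
side 216 213
```

View pics/c3a.png

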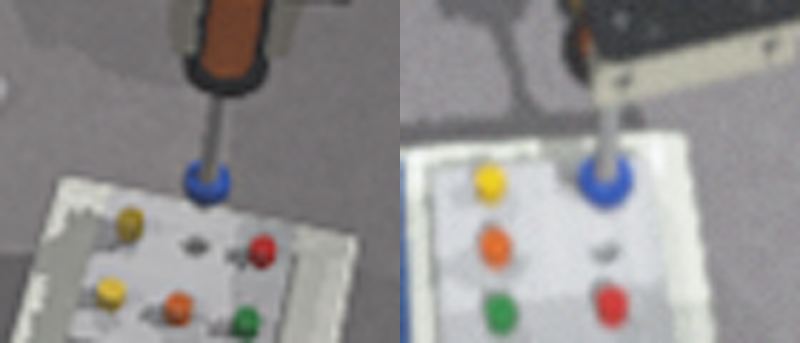

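Both views show the collar hanging above the empty well (scene collar about (320,192), well (318,203); side collar about (252,245), well (252,257)). I'll triangulate the offset.

```bash
cat > tri.py <<'E'
from h import *
import sys
s=sys.argv[1];Ps={'collar':[], 'well':[],'rod':[]}
for n in('scene','side'):
    p=np.load(n+s+'.npz')['p'];K,T,c=cam(n)
    H,S,V=[cv2.cvtColor(p,cv2.COLOR_RGB2HSV)[...,i].astype(int) for i in range(3)]
    w0=np.array(proj(K,T,np.array([.51,.1897,.1])))
    m=(H>105)&(H<128)&(S>110)&(V>50);b=np.zeros_like(m);x,y=w0.astype(int);b[y-22:y+6,x-9:x+10]=1
    k,l,st,ce=cv2.connectedComponentsWithStats((m&b).astype(np.uint8));i=1+np.argmax(st[1:,4]);print(n,'collar',st[i],ce[i].round(2))
    Ps['collar'].append(ray(K,T,*ce[i]))
    g=V[y-3:y+6,x-4:x+5].astype(float);wt=np.clip(np.percentile(g,80)-g-25,0,None);yy,xx=np.mgrid[y-3:y+6,x-4:x+5]
    u,v=(wt*xx).sum()/wt.sum(),(wt*yy).sum()/wt.sum();print(n,'well',u.round(2),v.round(2),'on plane',onz(K,T,u,v,.1).round(4));print(g.astype(int))
    Ps['well'].append(ray(K,T,u,v))
for k,r in Ps.items():
    if len(r)==2:
        A=sum(np.eye(3)-np.outer(d,d)/(d@d) for o,d in r);bb=sum((np.eye(3)-np.outer(d,d)/(d@d))@o for o,d in r)
        print(k,np.linalg.solve(A,bb).round(4))
E
python3 tri.py 3; python3 - <<'E'
from h import *
z=np.load('w3.npz');p,T=z['p'],z['T'];K=np.array(calibration('wrist')['mtx'])
H,S,V=[cv2.cvtColor(p,cv2.COLOR_RGB2HSV)[...,i].astype(int) for i in range(3)]
m=(H>105)&(H<128)&(S>110)&(V>50)
k,l,st,ce=cv2.connectedComponentsWithStats(m.astype(np.uint8))
for i in range(1,k):
    if st[i,4]>60 and 200<ce[i][0]<300: print(st[i],ce[i])
o=get_obs()['tool_pos'];print(proj(K,T,o+[.0002,.0007,-.105]),proj(K,T,np.array([.51,.1897,.1])))
E
```

```text
scene collar [317 188   7   7  29] [319.83 191.9 ]
scene well 317.87 202.74 on plane [0.5124 0.1911 0.1   ]
[[180 181 182 185 185 185 187 184 186]
 [181 182 182 184 183 180 182 183 181]
 [185 186 189 177 151 145 162 178 180]
 [185 187 163 142 113 105 120 149 177]
 [185 186 174 127  90  91  92 139 179]
 [183 185 189 158 133 124 145 174 183]
 [183 184 185 181 177 172 181 187 185]
 [185 184 184 186 186 184 184 183 184]
 [185 185 185 186 186 184 184 183 181]]
side collar [248 242   8   7  38] [251.5  245.21]
side well 251.74 257.02 on plane [0.509  0.1929 0.1   ]
[[222 224 221 223 221 223 219 220 221]
 [219 223 221 222 226 225 221 217 221]
 [221 222 223 224 222 218 213 218 220]
 [221 221 216 216 206 195 196 206 218]
 [222 216 201 190 183 170 168 187 214]
 [221 217 194 171 162 152 159 197 209]
 [220 217 202 180 167 162 185 207 216]
 [221 222 216 207 197 202 217 216 217]
 [221 220 221 218 212 220 218 221 217]]
collar [0.5109 0.1918 0.1505]
well [0.5093 0.1902 0.096 ]
[242 180  22  21 273] [252.65201465 189.00732601]
(np.float64(252.1803597396272), np.float64(190.5539981411602)) (np.float64(251.4567645887245), np.float64(177.19288949781375))
```

Request:
move_arm([
  [[0.5,0.05,-0.07,0],[1,0,0,0],[0.8,0,0,0],[0.5,0,0,0],[0.2,0,0,0],[0,0,0,0],[0,0,0,0]],
])

```text
clock: 6.45
tool_pos: [0.5098, 0.1893, 0.2287]
orientation: [-109.2, 90.0, 5.8]
force: [0.1, -1.1, -1.8]
opening: 0.0253
```

Request:
move_arm([
  [[0.1,0,0,0],[0.1,0,0,0],[0.1,0,0,0],[0.1,0,0,0],[0,0,0,0],[0,0,0,0]],
])

```text
clock: 7.05
tool_pos: [0.5096, 0.1892, 0.2245]
orientation: [124.8, 90.0, -120.1]
force: [-0.3, -0.6, -1.3]
opening: 0.0254
```

Request:
move_arm([
  [[0.1,0,0,0],[0.1,0,0,0],[0.1,0,0,0],[0.1,0,0,0],[0,0,0,0],[0,0,0,0]],
])

```text
clock: 7.65
tool_pos: [0.5096, 0.1892, 0.2205]
orientation: [116.7, 90.0, -128.2]
force: [-0.4, -0.4, -0.8]
opening: 0.0252
```

Request:
move_arm([
  [[0.1,0,0,0],[0.1,0,0,0],[0.1,0,0,0],[0.1,0,0,0],[0,0,0,0],[0,0,0,0]],
])

```text
clock: 8.25
tool_pos: [0.5096, 0.1892, 0.2166]
orientation: [113.3, 90.0, -131.6]
force: [-0.9, 0.5, -1.8]
opening: 0.0255
```

Request:
move_arm([
  [[0.1,0,0,0],[0.1,0,0,0],[0.1,0,0,0],[0.1,0,0,0],[0.1,0,0,0],[0.1,0,0,0],[0,0,0,0],[0,0,0,0]],
])

```text
clock: 9.05
tool_pos: [0.5096, 0.1892, 0.2105]
orientation: [109.1, 90.0, -135.9]
force: [1.0, -0.8, -2.9]
opening: 0.0256
```

Request:
move_arm([
  [[0.1,0,0,0],[0.1,0,0,0],[0.1,0,0,0],[0.1,0,0,0],[0,0,0,0],[0,0,0,0]],
])

```text
clock: 9.65
tool_pos: [0.5098, 0.1893, 0.2067]
orientation: [-94.4, 90.0, 20.6]
force: [-0.5, -0.7, 1.8]
opening: 0.0255
```

Request:
move_arm([
  [[0.2,0,0,0],[0.2,0,0,0],[0.2,0,0,0],[0.2,0,0,0],[0.2,0,0,0],[0.2,0,0,0],[0.2,0,0,0],[0,0,0,0]],
])

```text
clock: 10.45
tool_pos: [0.5095, 0.1892, 0.1921]
orientation: [85.8, 90.0, -159.1]
force: [1.1, 0.6, -0.1]
opening: 0.0257
```

```bash
python3 - <<'E'
from h import *
for n in('scene','side'):
    p,d=snapshot(n);np.savez(n+'4.npz',p=p,d=d)
p=[np.load(n+'4.npz')['p'] for n in('scene','side')]
a=p[0][150:225,275:365];b=p[1][200:275,207:297]
cv2.imwrite('pics/c4.png',cv2.resize(np.hstack([a,b]),(800,333),interpolation=cv2.INTER_CUBIC)[...,::-1])
o=get_obs();print(o['force'],o['tool_pos'])
E
python3 tri.py 4 | grep -v '\[\[\| \['
```

```text
[ 0.54274187 -0.00869885  0.05990943] [0.50939532 0.1891367  0.19208307]
```

View pics/c4.png

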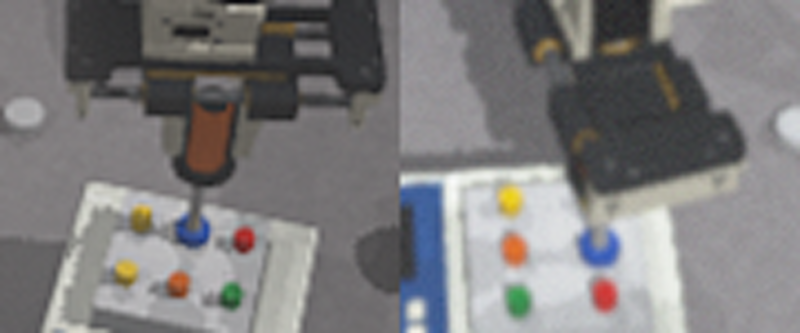

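The collar is now at or near the block top, right over the well (scene crop (193,233), side crop (599,248)). No caps are touched. I'll continue in small steps.

Request:
move_arm([
  [[0.1,0,0,0],[0.1,0,0,0],[0.1,0,0,0],[0.1,0,0,0],[0,0,0,0],[0,0,0,0]],
])

```text
clock: 11.15
tool_pos: [0.5095, 0.1892, 0.1884]
orientation: [80.7, 90.0, -164.2]
force: [0.3, 0.1, 1.7]
opening: 0.0257
```

Request:
move_arm([
  [[0.1,0,0,0],[0.1,0,0,0],[0.1,0,0,0],[0,0,0,0],[0,0,0,0]],
])

```text
clock: 11.65
tool_pos: [0.5095, 0.1892, 0.1854]
orientation: [89.8, 90.0, -155.2]
force: [-0.8, -0.7, 1.1]
opening: 0.0254
```

Request:
move_arm([
  [[0.1,0,0,0],[0.05,0,0,0],[0,0,0,0]],
])

```text
clock: 11.95
tool_pos: [0.5096, 0.1892, 0.184]
orientation: [91.0, 90.0, -153.9]
force: [-0.7, -0.2, 2.3]
opening: 0.0257
```

Request:
move_arm([
  [[0.1,0,0,0],[0.05,0,0,0],[0,0,0,0]],
])

```text
clock: 12.25
tool_pos: [0.5096, 0.1892, 0.1825]
orientation: [94.4, 90.0, -150.5]
force: [0.1, 1.0, 1.7]
opening: 0.0255
```

Request:
move_arm([
  [[0.1,0,0,0],[0.05,0,0,0],[0,0,0,0]],
])

```text
clock: 12.55
tool_pos: [0.5096, 0.1892, 0.1809]
orientation: [83.4, 90.0, -161.5]
force: [-0.8, -0.2, 2.4]
opening: 0.0256
```

Request:
move_arm([
  [[0.1,0,0,0],[0.05,0,0,0],[0,0,0,0]],
])

```text
clock: 12.85
tool_pos: [0.5096, 0.1892, 0.1794]
orientation: [83.8, 90.0, -161.1]
force: [-2.1, 0.6, 2.1]
opening: 0.0255
```

Request:
move_arm([
  [[0.1,0,0,0],[0.05,0,0,0],[0,0,0,0]],
])

```text
clock: 13.15
tool_pos: [0.5096, 0.1892, 0.1779]
orientation: [101.9, 90.0, -143.0]
force: [-0.4, 0.3, 2.5]
opening: 0.0254
```

Request:
move_arm([
  [[0.1,0,0,0],[0.05,0,0,0],[0,0,0,0]],
])

```text
clock: 13.45
tool_pos: [0.5096, 0.1892, 0.1764]
orientation: [91.1, 90.0, -153.8]
force: [-1.0, 0.0, 2.0]
opening: 0.0257
```

Request:
move_arm([
  [[0.1,0,0,0],[0.05,0,0,0],[0,0,0,0]],
])

```text
clock: 13.75
tool_pos: [0.5096, 0.1892, 0.1749]
orientation: [92.4, 90.0, -152.5]
force: [-0.0, -0.7, 2.2]
opening: 0.0258
```

Request:
move_arm([
  [[0.1,0,0,0],[0.05,0,0,0],[0,0,0,0]],
])

```text
clock: 14.05
tool_pos: [0.5096, 0.1892, 0.1734]
orientation: [86.6, 90.0, -158.3]
force: [-1.2, -0.4, 2.6]
opening: 0.0254
```

Request:
move_arm([
  [[0.1,0,0,0],[0.05,0,0,0],[0,0,0,0]],
])

```text
clock: 14.35
tool_pos: [0.5096, 0.1892, 0.1719]
orientation: [86.4, 90.0, -158.5]
force: [-2.0, 0.0, 1.5]
opening: 0.026
```

Request:
move_arm([
  [[0.1,0,0,0],[0.05,0,0,0],[0,0,0,0]],
])

```text
clock: 14.65
tool_pos: [0.5096, 0.1892, 0.1704]
orientation: [89.1, 90.0, -155.8]
force: [-0.8, 0.1, 1.9]
opening: 0.0256
```

Request:
move_arm([
  [[0.1,0,0,0],[0.05,0,0,0],[0,0,0,0]],
])

```text
clock: 14.95
tool_pos: [0.5096, 0.1892, 0.1689]
orientation: [90.4, 90.0, -154.5]
force: [-0.8, -0.4, 1.7]
opening: 0.0259
```

Request:
move_arm([
  [[0.1,0,0,0],[0.05,0,0,0],[0,0,0,0]],
])

```text
clock: 15.25
tool_pos: [0.5096, 0.1892, 0.1674]
orientation: [91.5, 90.0, -153.4]
force: [-1.6, -0.7, 1.7]
opening: 0.0252
```

Request:
move_arm([
  [[0.1,0,0,0],[0.05,0,0,0],[0,0,0,0]],
])

```text
clock: 15.55
tool_pos: [0.5096, 0.1892, 0.1659]
orientation: [96.4, 90.0, -148.5]
force: [-1.4, 0.6, 2.1]
opening: 0.0254
```

```bash
python3 look.py w5; python3 - <<'E'
from h import *
for n in('w2','w3','w5'):
    p=np.load(n+'.npz')['p'];H,S,V=[cv2.cvtColor(p,cv2.COLOR_RGB2HSV)[...,i].astype(int) for i in range(3)]
    m=(H<16)&(S>140)&(V>40);m[:,:228]=0;m[:,278:]=0;m[:212]=0;m[255:]=0
    ys,xs=np.where(m);print(n,m.sum(),xs.mean(),ys.min(),ys.max(),m[:,252].nonzero()[0][[0,-1]])
E
```

```text
15.55 [0.5096 0.1892 0.1659] [-1.36  0.6   2.1 ] 0.025375317400362942
w2 1442 252.47988904299584 215 254 [215 254]
w3 1437 252.5866388308977 215 254 [215 254]
w5 1453 252.5760495526497 215 254 [215 254]
```

Request:
move_arm([
  [[0.1,0,0,0],[0.05,0,0,0],[0,0,0,0]],
])

```text
clock: 15.9
tool_pos: [0.5096, 0.1892, 0.1645]
orientation: [97.6, 90.0, -147.3]
force: [-1.7, -0.8, 0.6]
opening: 0.0257
```

No slip in the grip, so the tip is at about z = 0.0385. Continuing.

Request:
move_arm([
  [[0.1,0,0,0],[0.05,0,0,0],[0,0,0,0]],
])

```text
clock: 16.2
tool_pos: [0.5096, 0.1892, 0.1629]
orientation: [96.2, 90.0, -148.7]
force: [-0.5, 0.5, 2.8]
opening: 0.0256
```

Request:
move_arm([
  [[0.1,0,0,0],[0.05,0,0,0],[0,0,0,0]],
])

```text
clock: 16.5
tool_pos: [0.51, 0.1893, 0.1623]
orientation: [-102.2, 89.9, 12.9]
force: [-3.0, -1.1, 7.9]
opening: 0.0256
```

Request:
move_arm([
  [[0,0,0,0],[0,0,0,0]],
])

```text
clock: 16.7
tool_pos: [0.51, 0.1893, 0.1623]
orientation: [-100.8, 89.9, 14.3]
force: [-3.0, -1.0, 8.7]
opening: 0.0257
```

Request:
move_arm([
  [[0.04,0,0,0],[0,0,0,0],[0,0,0,0]],
])

```text
clock: 17.0
tool_pos: [0.5101, 0.1894, 0.1622]
orientation: [-99.4, 89.9, 15.7]
force: [-2.9, -0.6, 10.0]
opening: 0.0253
```

Request:
move_arm([
  [[-0.08,0,0,0],[0,0,0,0],[0,0,0,0]],
])

```text
clock: 17.3
tool_pos: [0.5099, 0.1893, 0.1623]
orientation: [-92.6, 90.0, 22.5]
force: [-1.6, 0.1, 5.1]
opening: 0.0256
```

Request:
move_arm([
  [[0,0,0,0],[0,0,0,0],[0,0,0,0],[0,0,0,0],[0,0,0,0]],
], jaw=5.5)

```text
clock: 17.8
tool_pos: [0.5096, 0.1892, 0.1618]
orientation: [89.9, 90.0, -155.1]
force: [0.5, -0.7, 0.3]
opening: 0.0542
```

Request:
move_arm([
  [[-0.5,0,0,0],[-1,0,0,0],[-2,0,0,0],[-3,0,0,0],[-3,0,0,0],[-3,0,0,0],[-1,0,0,0],[0,0,0,0]],
])

```text
clock: 18.6
tool_pos: [0.5103, 0.1897, 0.2994]
orientation: [-78.4, 89.8, 36.7]
force: [0.4, 0.6, -1.3]
opening: 0.0548
```

```bash
python3 look.py w6; python3 - <<'E'
from h import *
ims=[]
for n in('scene','side'):
    p,d=snapshot(n);np.savez(n+'6.npz',p=p,d=d)
p=[np.load(n+'6.npz')['p'] for n in('scene','side')]
a=p[0][150:225,275:365];b=p[1][200:275,207:297]
cv2.imwrite('pics/c6.png',cv2.resize(np.hstack([a,b]),(800,333),interpolation=cv2.INTER_CUBIC)[...,::-1])
E
```

```text
18.6 [0.5103 0.1897 0.2994] [ 0.39  0.58 -1.34] 0.05478709102044788
```

View pics/c6.png

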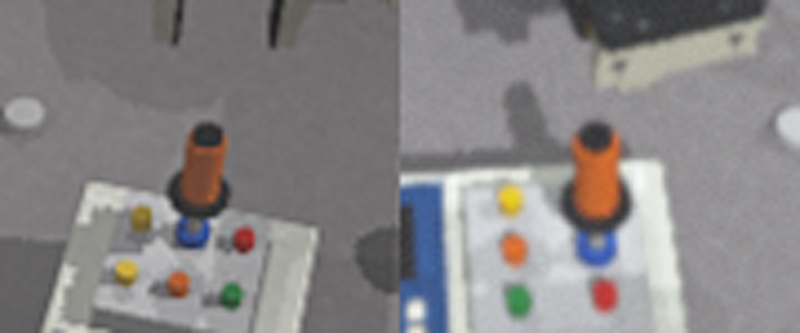

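View pics/w6.png

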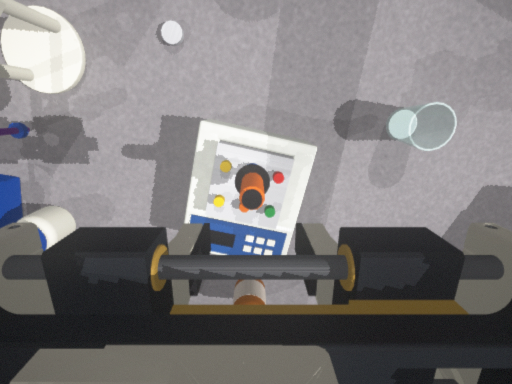

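The gauge stands alone and upright in the well: handle top at (252,199) in the wrist view, collar on the block in the two side views (193,233) and (597,245). The gripper is clear and the vials have not moved.

```bash
python3 -c "
from h import *
print(close_job())"
```

```text
the job is handed in; nothing more can be done
None
```

The orange gauge is standing by itself in the empty well, with its rod on the floor and its blue collar on the block. I handed the job in at about 18.7 s of the 51 s allowed; no verdict is reported.

- **Bottoming:** I lowered the gauge in steps of about 1.5 mm. The vertical force rose from about 2 N of collar drag to 8 N and the tool stopped moving. A further 0.4 mm push raised it to 10 N with no more travel. That is well under the 25 N limit. I then eased off the push and opened the jaws.
- **Depth:** the tip stopped at about z = 0.036 m, so the well is about 63–64 mm deep, within the stated 40–70 mm. I did not read the depth off the collar itself.
- **Last checks:** the final pictures show the gauge upright and the collar on the block, with the neighbouring vials in place. The gripper is open and about 9 cm above the handle's top. I did not measure the bystanders' positions numerically, but nothing was touched along the way.
- **Disagreements:** the collar drag read about 2 N where I expected about 3.5 N net of the gauge's weight, which I put down to sensor noise and offset. The camera estimates of the well's position differed by 2–3 mm. I used the wrist camera's estimate, and the rod went in without resistance.

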